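# Hook a trapped punch out of the punch rack

### The arm

A 6-joint arm with a two-finger parallel gripper is mounted at the origin on a cart in front of the work surface, level with it; the furniture and walls round the work are solid. World frame = base frame: x ahead of the robot, y to its left, z up, the work surface at z = 0. Lengths are in m, angles in rad, forces in N, time in s.
With the tool pointing down it reaches from about 0.35 to 0.925 m from the base axis. Payload 6.4 kg.
Tool frame: the origin (TCP) lies at the very end of the fingers, on their centre line; the grasp point (between the pads) lies 19 mm behind it; x points along the fingers, y is the direction in which the jaws open and shut, and the axes are right-handed (so a half turn about x gives the same grasp; the last joint's range is limited). The gripper opens to 85 mm and grips with 20 to 120 N. Pads are 22 mm wide; open, the fingers measure 114 mm over their backs; the gripper's body (76 mm by 85 mm) begins 54 mm behind the grasp point. The pads swing forward as they close: fully open they stand 13 mm farther back than shut.
Start: joints at [0.992, 0.245, 1.558, -0, 1.339, -0.174], TCP at [0.256, 0.597, 0.231] pointing down, gripper open.
Joint ranges: [-3.13, 3.13], [-1.02, 2.26], [0.13, 2.54], [-0.95, 4.09], [0.21, 2.88], [-2.74, 2.74]. Speed limits (rad/s): [2.57, 2.57, 3.14, 3.14, 3.14, 3.14].

### API

Orientations are given as a unit quaternion [w, x, y, z].
In Python, from plant import arm gives the robot as it stands. Calls block until the motion is done:
- arm.move_to(position, orientation): joint-space move of the TCP to a pose.
- arm.servo_line(position, velocity=0.15, frame=None): straight line of the TCP; frame=None keeps the orientation; velocity is the mean speed in m/s.
- arm.movej(angles): joint-space move.
- arm.move_gripper(opening, effort=None): opening from 0.0 (shut) to 1.0 (fully open); effort is the grip in N (None keeps the last); returns when the fingers have stopped.
- arm.sleep(seconds).
- arm.ik(position, orientation): joint angles nearest the present ones, or None.
- arm.get_state(): the state.
- arm.capture(name): name is "scene" or "top"; returns the picture (480x640x3 uint8, blue, green, red); there is no depth.
- arm.calibration(name): a dict with "camera_matrix" (3x3 intrinsics, pixels), "extrinsics" (4x4, takes a point from camera to world coordinates). Camera axes: x right, y up, looking along -z (the intrinsics and any distortion apply to the point x, -y, -z); pixel columns grow to the right and rows downward; lengths in m; the calibration is good to about 2 mm. A picture is of the moment at which its call begins. calibration takes no time and is no camera call.
A pose or a line that the arm cannot do raises arm.Unreachable and nothing moves.
- arm.hand_in(): hands the job in, once; it reports no verdict.
The state is a dict: "t": time; "joints": joint angles; "joint_vel": joint speeds; "joint_torque": joint torques, N m; "position": TCP position; "tool_rot": TCP orientation; "force": force on the tool from outside, world axes, zero at the start; "ft_torque": the same for the moment, N m; "opening": opening from 0.0 (shut) to 1.0 (fully open).
Only numpy, scipy, OpenCV 4.12 (cv2) and the standard library are available. Lean on these libraries where they do the work, as an engineer would, in place of code of your own. Each camera call takes 0.05 s, during which the arm holds its last target.

### The job

The long square steel punch has slid deep into its narrow slot in the wooden punch rack. Take the hooked pick from its rest on the rack, drop the hook into that slot behind the punch and drag the punch out with it until the whole punch lies clear of the slot on the flat board in front, then lay the pick back in its rest the way it lay. Leave the short round pin in the other slot where it is, and do not touch the punch with the gripper.

Things in the scene. Friction and masses are not known exactly. Their poses are not given: they have to be found in the camera images.
- rack: Fixed wooden rack. Origin: underside (z = 0, worktop), at the line of the slot mouths; x points into the slots, y left. Base board 6 mm thick, x -102 to 115, y -95 to 77 mm; x < 0 is the flat front board. Two slots, open above and in front, closed behind: x 0 to 100 mm, 18 mm wide, centred on y = -45 and y = -75 mm; floor z = 6, walls y -94 to -26 mm, up to z = 42 mm.
- pick_center (a point): Hooked pick, loose, 60 g. Point: centre of its wooden handle, 110 mm long (x), 14 wide (y), 16 high (z). Its x axis points along the handle to the hook, z up. A 5 mm steel wire runs level from the handle front, then straight down: that hook is 115 mm ahead (+x) of the point, its tip 52 mm below it. Balanced 5 to 10 mm ahead of the point. Lies level in the rest; grip it between the posts.
- punch_center (a point): The punch to drag out: a plain square steel bar, 44 mm long (x), 12 x 12 mm, about 50 g, loose. Point: its centre. It lies along one of the two slots (either one), wholly inside, with at least 20 mm of free slot behind it.
- rest (a point): The pick's rest, part of the rack: where the handle centre belongs (x -20, y 50, z 70 mm of the rack; same axes). Two posts, 8 mm thick, 40 mm wide, 80 mm high, stand 35 mm before and behind it along x; their notches, floor at z = 62 mm, are 22 mm wide with flared mouths.
- pin_center (a point): The short round steel pin, 24 mm long, 12 mm thick, lying along the other slot; to be left alone. The point is its centre.

How it is judged:
By the outcome, as a careful person would: the job done as asked, in the order asked, and still so for the second after the job is handed in, with the robot touching nothing.
It also fails if it takes over 45 s, if anything falls off the work surface, if the arm or the gripper's body presses on something with over 40 N, if the wrist force passes 120 N, or if a joint passes its speed limit or range.

## Working session

There is one attempt and no reset: what is moved stays moved. The work goes in short steps, each a Python script; the robot and the scene stay as the last script left them, time stands still between calls to the robot, and variables do not carry over. Pictures are saved under pics/ and viewed, and the job is handed in when it is done.

```bash
ls; mkdir -p pics; python3 - <<'E'
from plant import arm
import cv2,numpy as np
np.set_printoptions(precision=4,suppress=True)
for n in("scene","top"):
    cv2.imwrite(f"pics/{n}0.png",arm.capture(n)); c=arm.calibration(n); print(n,c)
s=arm.get_state();print(s)
E
```

```text
pics
scene {'camera_matrix': array([[540.3244,   0.    , 319.7277],
       [  0.    , 540.3244, 235.1457],
       [  0.    ,   0.    ,   1.    ]]), 'extrinsics': array([[-0.735 ,  0.525 , -0.4291,  0.2406],
       [-0.678 , -0.5789,  0.4531,  0.3784],
       [-0.0105,  0.624 ,  0.7814,  0.7248],
       [ 0.    ,  0.    ,  0.    ,  1.    ]])}
top {'camera_matrix': array([[486.6041,   0.    , 320.478 ],
       [  0.    , 486.6041, 242.9153],
       [  0.    ,   0.    ,   1.    ]]), 'extrinsics': array([[-0.0221,  0.9981, -0.0569,  0.5551],
       [-0.9995, -0.0208,  0.0245,  0.0128],
       [ 0.0233,  0.0574,  0.9981,  0.9278],
       [ 0.    ,  0.    ,  0.    ,  1.    ]])}
{'t': 0.1, 'joints': array([ 0.9919,  0.2458,  1.5589, -0.    ,  1.3387, -0.1741]), 'joint_vel': array([ 0.0012, -0.001 , -0.002 , -0.0008,  0.001 , -0.0003]), 'joint_torque': array([ -0.0006, -43.067 , -32.713 ,  -0.0001,   0.0028,  -0.    ]), 'position': array([0.2557, 0.597 , 0.2303]), 'tool_rot': array([ 0.6924,  0.1415,  0.6929, -0.1427]), 'force': array([ 0.0099,  0.9947, -0.7435]), 'ft_torque': array([-0.0093, -0.0207, -0.0323]), 'opening': 1.0034099927592002}
```

View pics/scene0.png

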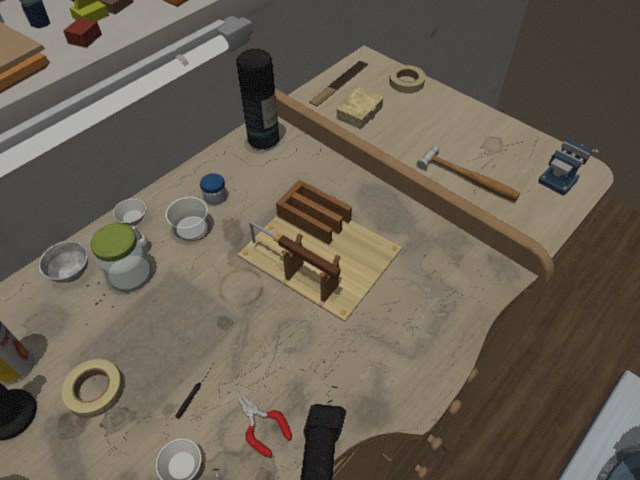

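View pics/top0.png

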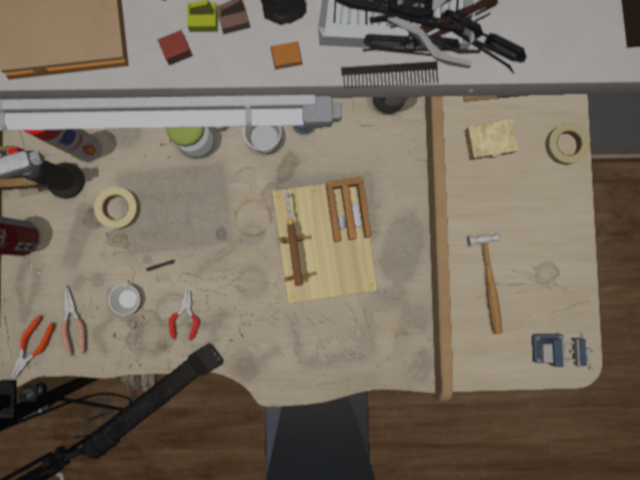

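```bash
python3 - <<'E'
import cv2
a=cv2.imread("pics/top0.png")[165:315,260:390]; cv2.imwrite("pics/topz.png",cv2.resize(a,None,fx=4,fy=4,interpolation=cv2.INTER_CUBIC)[:600])
a=cv2.imread("pics/scene0.png")[170:325,230:410]; cv2.imwrite("pics/scz.png",cv2.resize(a,None,fx=3.8,fy=3.8,interpolation=cv2.INTER_CUBIC))
E
```

```text
(no output)
```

View pics/topz.png

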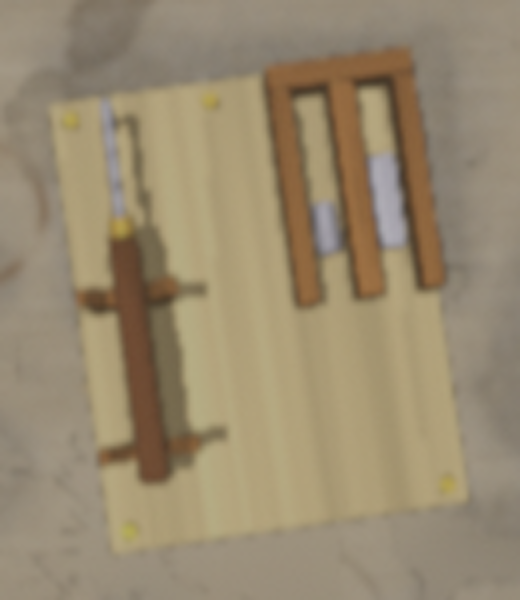

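View pics/scz.png

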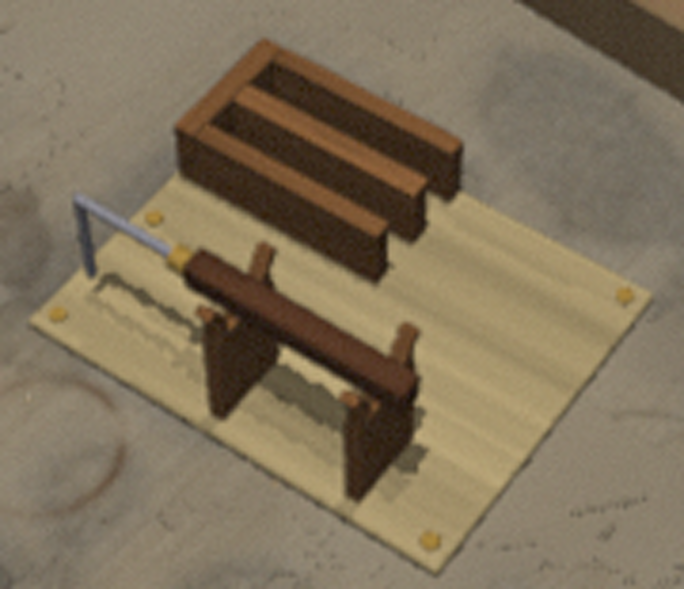

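```bash
cat > h.py <<'E'
from plant import arm
import numpy as np, cv2
from scipy.optimize import least_squares
np.set_printoptions(precision=4,suppress=True)
C={n:arm.calibration(n) for n in("scene","top")}
def ray(n,u,v,z):
    K=C[n]["camera_matrix"];E=C[n]["extrinsics"]
    d=E[:3,:3]@np.array([(u-K[0,2])/K[0,0],-(v-K[1,2])/K[1,1],-1]);o=E[:3,3]
    return o+d*(z-o[2])/d[2]
def proj(n,p):
    K=C[n]["camera_matrix"];E=C[n]["extrinsics"]
    q=E[:3,:3].T@(np.asarray(p)-E[:3,3]); return np.array([K[0,2]+K[0,0]*q[0]/-q[2],K[1,2]-K[1,1]*q[1]/-q[2]])
E
python3 - <<'E'
from h import *
T=lambda u,v:("top",u/4+260-.375,v/4+165-.375)
S=lambda u,v:("scene",u/3.8+230-.37,v/3.8+170-.37)
P=[(T(52,105),(115,77,6)),(T(113,552),(-102,77,6)),(T(466,500),(-102,-95,6)),
(T(297,307),(0,-26,42)),(T(323,303),(0,-36,42)),(T(356,299),(0,-54,42)),(T(384,294),(0,-66,42)),(T(443,286),(0,-94,42)),(T(412,50),(115,-94,42)),(T(266,72),(115,-26,42)),
(S(30,322),(115,77,6)),(S(652,296),(-102,-95,6)),(S(437,575),(-102,77,6)),(S(387,232),(0,-26,42)),(S(462,145),(0,-94,42)),(S(265,40),(115,-94,42)),(S(177,130),(115,-26,42))]
X=np.array([ray(*a,b[2]/1000)[:2] for a,b in P]);L=np.array([b[:2] for a,b in P])/1000
def f(p,X,L):
    c,s=np.cos(p[2]),np.sin(p[2]);return ((L@np.array([[c,s],[-s,c]])+p[:2])-X).ravel()
for n,i in(("top",slice(0,10)),("scene",slice(10,17)),("all",slice(0,17))):
    r=least_squares(f,[.55,0,0],args=(X[i],L[i]),loss="soft_l1",f_scale=.002);print(n,r.x)
    print((r.fun.reshape(-1,2)*1000).round(1).tolist())
p=r.x;np.save("rack.npy",p)
c,s=np.cos(p[2]),np.sin(p[2])
def inr(w): return np.array([[c,s],[-s,c]])@(w[:2]-p[:2])*1000
for nm,u,v,z in(("punch back",385,153,.018),("punch front",395,248,.018),("pin back",324,202,.016),("pin front",329,255,.014),("handle rear",153,480,.078),("handle front",122,237,.078),("wire end",106,100,.068)):
    print(nm,inr(ray(*T(u,v),z)))
for nm,u,v,z in(("hook top",77,198,.07),("tip",91,275,.018)):print(nm,inr(ray(*S(u,v),z)))
E
```

```text
top [ 0.6048 -0.0085  0.1135]
[[1.5, 1.9], [-1.6, 2.5], [-2.7, -1.2], [-0.1, -0.8], [-0.6, 1.1], [-0.1, -1.6], [-0.7, -0.7], [-0.7, -1.3], [4.4, 0.4], [5.7, 0.5]]
scene [ 0.6041 -0.0056  0.1188]
[[0.5, 1.3], [-2.6, -1.7], [-1.3, 0.6], [-0.5, 5.8], [-1.0, -2.5], [3.3, -0.8], [5.0, 0.1]]
all [ 0.6045 -0.0075  0.1178]
[[0.8, 3.3], [-2.3, 3.0], [-2.6, -0.6], [-0.4, 0.1], [-0.8, 2.1], [-0.2, -0.6], [-0.8, 0.3], [-0.6, -0.3], [4.4, 1.9], [5.4, 2.0], [1.0, -0.7], [-2.3, -3.5], [-0.9, -1.2], [-0.2, 3.9], [-0.7, -4.4], [3.6, -2.8], [5.3, -1.9]]
punch back [ 67.8931 -78.9691]
punch front [ 22.7706 -77.1809]
pin back [ 49.0646 -47.3194]
pin front [ 24.0817 -46.2563]
handle rear [-67.5138  48.6437]
handle front [39.4283 47.5621]
wire end [102.0064  46.5425]
hook top [102.5986  48.8869]
tip [102.186   48.8838]
```

```bash
python3 - <<'E'
from h import *
T=lambda u,v:("top",u/4+260-.375,v/4+165-.375)
S=lambda u,v:("scene",u/3.8+230-.37,v/3.8+170-.37)
P=[(T(52,105),(115,77,6)),(T(113,552),(-102,77,6)),(T(466,500),(-102,-95,6)),
(T(297,307),(0,-26,42)),(T(323,303),(0,-36,42)),(T(356,299),(0,-54,42)),(T(384,294),(0,-66,42)),(T(443,286),(0,-94,42)),(T(412,50),(110,-94,42)),(T(266,72),(110,-26,42)),
(S(30,322),(115,77,6)),(S(652,296),(-102,-95,6)),(S(437,575),(-102,77,6)),(S(375,239),(0,-26,42)),(S(462,145),(0,-94,42)),(S(265,40),(110,-94,42)),(S(177,130),(110,-26,42))]
X=np.array([ray(*a,b[2]/1000)[:2] for a,b in P]);L=np.array([b[:2] for a,b in P])/1000
def f(p,X,L):
    c,s=np.cos(p[2]),np.sin(p[2]);return ((L@np.array([[c,s],[-s,c]])+p[:2])-X).ravel()
R={}
for n,i in(("top",slice(0,10)),("scene",slice(10,17)),("all",slice(0,17))):
    r=least_squares(f,[.55,0,0],args=(X[i],L[i]),loss="soft_l1",f_scale=.002);print(n,r.x);R[n]=r.x
    print((r.fun.reshape(-1,2)*1000).round(1).tolist())
np.save("rack.npy",R["all"])
def inr(w,p):
    c,s=np.cos(p[2]),np.sin(p[2]); return np.array([[c,s],[-s,c]])@(w[:2]-p[:2])*1000
print("top")
for nm,u,v,z in(("punch back",385,153,.018),("punch front",395,248,.018),("pin back",324,202,.016),("pin front",329,255,.014),("handle rear",153,480,.078),("handle front",122,237,.078),("wire end",106,100,.068)):
    print(nm,inr(ray(*T(u,v),z),R["top"]))
print("scene")
for nm,u,v,z in(("hook top",77,198,.07),("tip",91,275,.018),("handle rear top",415,377,.078),("handle front top",195,252,.078)):print(nm,inr(ray(*S(u,v),z),R["scene"]))
p=R["all"];c,s=np.cos(p[2]),np.sin(p[2])
def W(x,y,z): return [p[0]+(c*x-s*y)/1e3,p[1]+(s*x+c*y)/1e3,z/1e3]
for n,(s1,ox,oy) in dict(top=(4,260,165),scene=(3.8,230,170)).items():
    im=cv2.imread(f"pics/{n}z.png" if n=="top" else "pics/scz.png")
    pts=[(x,y,70) for x in(-75,35,95) for y in(50,)]+[(x,y,80) for x in(-55,15) for y in(30,70)]+[(100,y,42) for y in (-36,-54,-66,-84)]
    for q in pts:
        u=(proj(n,W(*q))-[ox,oy])*s1; cv2.circle(im,(int(u[0]),int(u[1])),3,(0,0,255),-1)
    cv2.imwrite(f"pics/ov_{n}.png",im)
E
```

```text
top [ 0.6052 -0.0084  0.1167]
[[1.6, 2.3], [-1.5, 2.2], [-2.0, -1.4], [0.3, -0.8], [-0.1, 1.2], [0.4, -1.5], [-0.2, -0.6], [-0.0, -1.2], [0.0, 0.3], [1.1, 0.4]]
scene [ 0.6052 -0.005   0.1221]
[[1.3, 2.3], [-1.2, -1.4], [-0.5, 0.8], [-0.6, 0.1], [0.4, -1.8], [-0.3, -0.4], [1.1, 0.5]]
all [ 0.6051 -0.0071  0.1204]
[[1.2, 4.0], [-1.8, 3.1], [-1.7, -0.4], [0.3, 0.6], [-0.1, 2.6], [0.6, -0.2], [-0.0, 0.8], [0.2, 0.1], [0.3, 2.1], [1.1, 2.1], [1.3, -0.0], [-1.4, -3.3], [-0.5, -1.1], [-0.7, -2.0], [0.1, -3.9], [-0.6, -2.7], [1.0, -1.8]]
top
punch back [ 67.3981 -77.9243]
punch front [ 22.2737 -76.1849]
pin back [ 48.5354 -46.295 ]
pin front [ 23.5514 -45.2589]
handle rear [-68.1467  49.5421]
handle front [38.7965 48.576 ]
wire end [101.3757  47.6241]
scene
hook top [101.8068  46.0092]
tip [101.3942  46.0078]
handle rear top [-67.7754  44.4138]
handle front top [39.3155 44.9359]
```

View pics/ov_top.png

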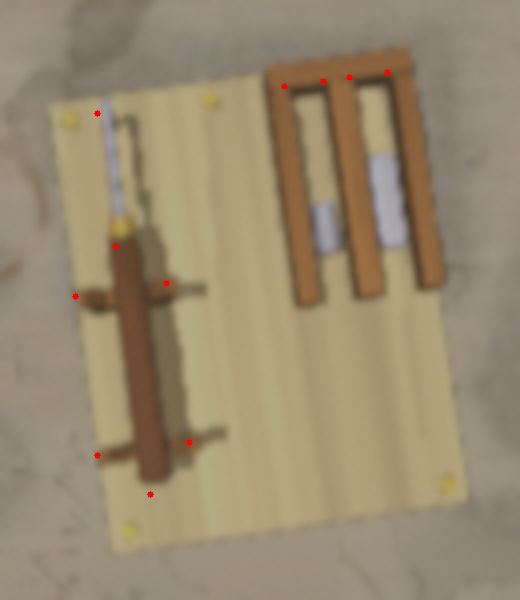

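View pics/ov_scene.png

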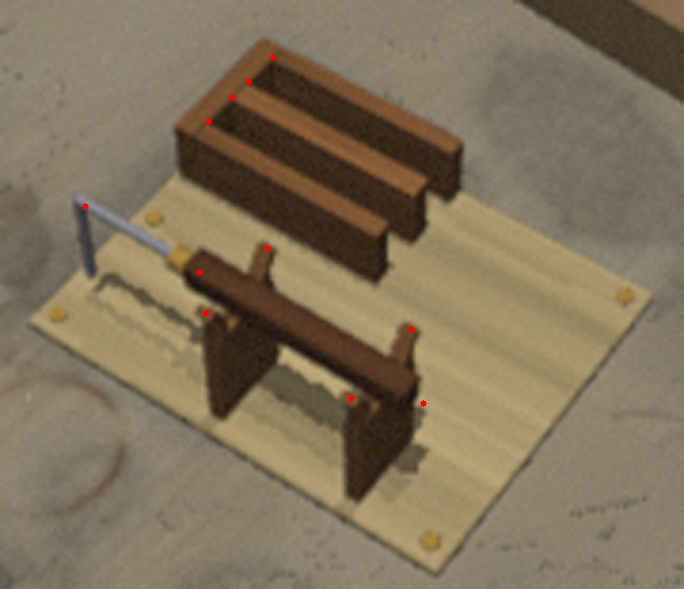

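```bash
cat >> h.py <<'E'
from scipy.spatial.transform import Rotation
p=np.load("rack.npy"); c,s=np.cos(p[2]),np.sin(p[2])
def W(x,y,z): return np.array([p[0]+(c*x-s*y)/1e3,p[1]+(s*x+c*y)/1e3,z/1e3])
def inr(w): return np.r_[np.array([[c,s],[-s,c]])@(np.asarray(w)[:2]-p[:2])*1000, w[2]*1000 if len(w)>2 else 0]
def Q(sg=1):
    R=np.array([[0,-s*sg,c*sg],[0,c*sg,s*sg],[-1,0,0]]); q=Rotation.from_matrix(R).as_quat(); return np.r_[q[3],q[:3]]
def st(m=""):
    d=arm.get_state();print(m,"t",round(d["t"],2),"rack",inr(d["position"]).round(1),"F",d["force"].round(2),"T",d["ft_torque"].round(3),"op",round(d["opening"],3))
def shot(n,f,x0,x1,y0,y1,k):
    a=arm.capture(n);cv2.imwrite(f"pics/{f}_full.png",a);cv2.imwrite(f"pics/{f}.png",cv2.resize(a[y0:y1,x0:x1],None,fx=k,fy=k,interpolation=cv2.INTER_CUBIC))
E
python3 - <<'E'
from h import *
for sg in(1,-1):
    for q in((-10,48,51),(-10,48,140),(-25,-75,43),(-122,-75,43)):print(sg,arm.ik(W(*q),Q(sg)))
E
```

```text
1 [-0.1251  0.3359  1.8094 -0.      0.9964 -1.8162]
1 [-0.1251  0.2068  1.7794 -0.      1.1553 -1.8162]
1 [-0.3327  0.358   1.7983 -0.      0.9853 -2.0239]
1 [-0.4187  0.1684  2.0361 -0.      0.9371 -2.1099]
-1 [-0.1251  0.3359  1.8094 -0.      0.9964  1.3254]
-1 [-0.1251  0.2068  1.7794 -0.      1.1553  1.3254]
-1 [-0.3327  0.358   1.7983 -0.      0.9853  1.1177]
-1 [-0.4187  0.1684  2.0361 -0.      0.9371  1.0317]
```

```bash
python3 - <<'E'
from h import *
arm.move_to(W(-10,48,150),Q(-1)); st("above")
arm.servo_line(W(-10,48,51.5),0.12); st("down")
shot("scene","g1",230,410,150,325,3.4)
E
```

```text
above t 2.43 rack [ -9.9  48.7 150.2] F [ 0.1  -0.59 -0.43] T [-0.044  0.023 -0.006] op 0.997
down t 3.41 rack [-9.2 47.8 52.4] F [ 0.59 -0.07  0.49] T [-0.018  0.048 -0.032] op 0.999
```

View pics/g1.png

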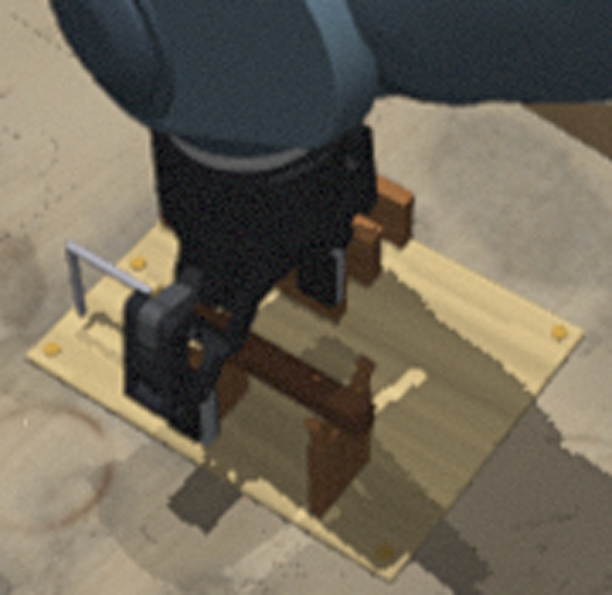

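```bash
python3 - <<'E'
from h import *
st("pre")
arm.move_gripper(0.0,70); st("grip")
arm.sleep(.2)
d=arm.get_state();np.save("grasp.npy",np.r_[d["position"]]); st("grip2")
arm.servo_line(W(-10,48,51.5+60),0.12); arm.sleep(.2);st("lift")
shot("scene","g2",200,410,120,300,3.2)
E
```

```text
pre t 3.46 rack [-9.1 47.8 52.6] F [0.46 0.76 0.74] T [0.022 0.003 0.023] op 1.0
grip t 4.11 rack [-9.8 47.9 51.7] F [0.11 0.29 1.77] T [ 0.002  0.006 -0.02 ] op 0.149
grip2 t 4.31 rack [-9.8 47.9 51.7] F [-0.67  0.82  2.8 ] T [0.011 0.034 0.023] op 0.15
lift t 5.16 rack [-10.8  48.2 110.3] F [-0.31  0.16 -0.3 ] T [-0.011  0.011 -0.047] op 0.153
```

View pics/g2.png

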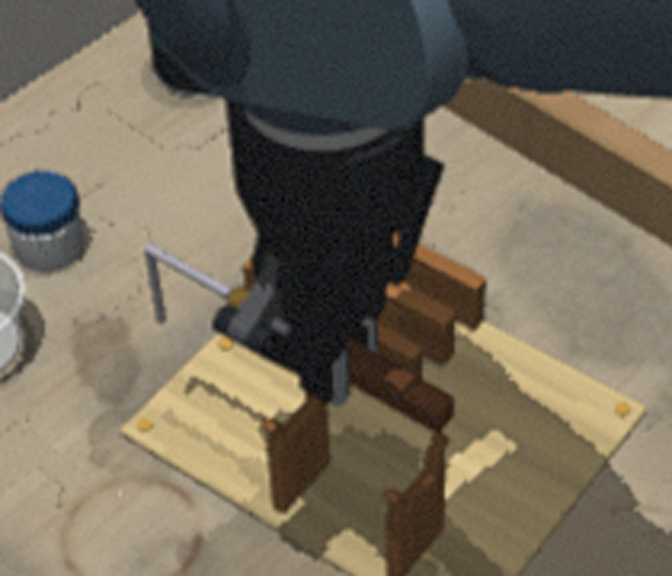

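```bash
python3 - <<'E'
from h import *
for q in((97,48,128.6),(97,48,76.6),(-75+6,48,136)):
    print(proj("scene",W(*q)), (proj("scene",W(*q))-[200,120])*3.2)
arm.servo_line(W(-25,-75,111.5),0.15); arm.sleep(.2);st("over")
shot("scene","g3",200,410,120,300,3.2)
shot("top","g3t",260,390,160,300,4)
E
```

```text
[248.2139 197.9397] [154.2845 249.4072]
[251.9828 220.3561] [166.3451 321.1395]
[339.777  245.8302] [447.2862 402.6568]
over t 6.38 rack [-24.9 -74.2 111.5] F [-1.    0.84 -0.07] T [-0.042  0.028 -0.008] op 0.152
```

View pics/g3.png

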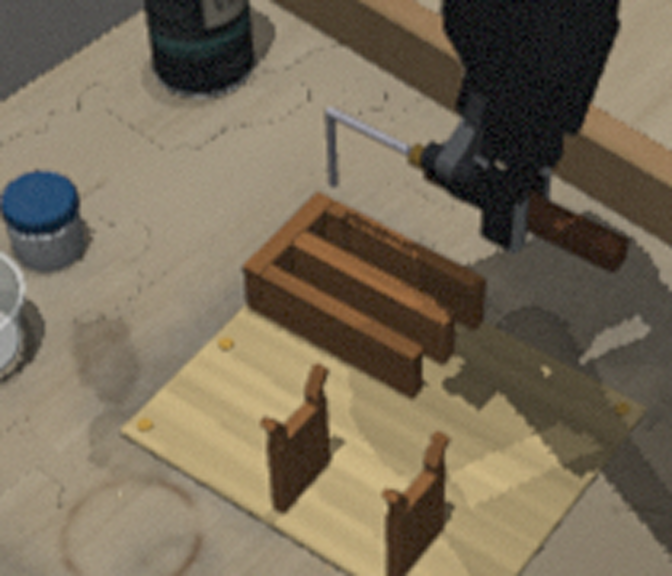

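View pics/g3t.png

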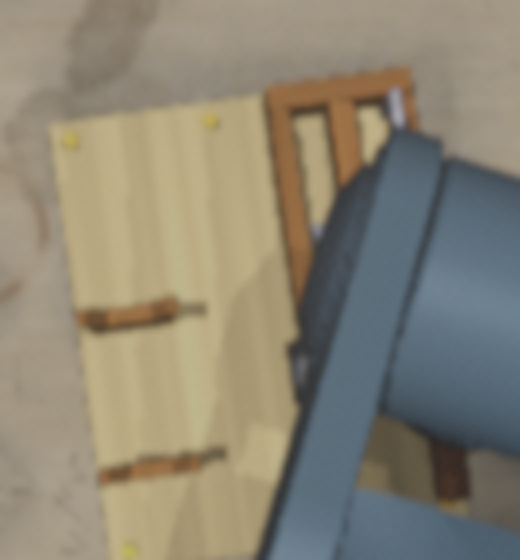

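```bash
python3 - <<'E'
from h import *
pt=np.array([.6052,-.0084,.1167]);ps=np.array([.6052,-.005,.1221])
def ir(w,p):
    c,s=np.cos(p[2]),np.sin(p[2]); return np.array([[c,s],[-s,c]])@(w[:2]-p[:2])*1000
print("top wire end",ir(ray("top",395/4+260-.4,89/4+160-.4,.13),pt))
print("hook top",ir(ray("scene",330/3.2+200-.35,109/3.2+120-.35,.131),ps))
print("tip",ir(ray("scene",333/3.2+200-.35,185/3.2+120-.35,.078),ps))
E
```

```text
top wire end [ 87.4266 -74.0934]
hook top [ 85.9474 -76.2448]
tip [ 85.7647 -75.5218]
```

```bash
python3 - <<'E'
from h import *
arm.servo_line(W(-25.5,-75,66),0.12); st("in")
arm.servo_line(W(-25.5,-75,43.5),0.06); st("low")
shot("scene","g4",230,410,130,280,3.8)
E
```

```text
in t 7.02 rack [-25.5 -75.   65.9] F [-0.6  -0.12  0.41] T [-0.042 -0.052 -0.037] op 0.151
low t 7.54 rack [-25.7 -74.9  43.1] F [-0.16 -0.6  -0.22] T [-0.056 -0.013 -0.031] op 0.148
```

View pics/g4.png

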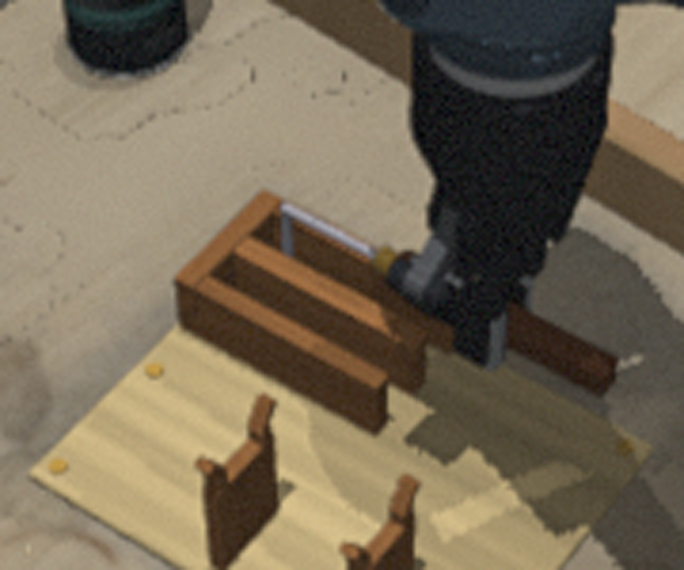

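```bash
python3 - <<'E'
from h import *
arm.servo_line(W(-75,-75,43.2),0.05); st("mid")
arm.servo_line(W(-125,-75,43.2),0.05); st("end")
shot("scene","g5",230,420,120,270,3.6)
shot("top","g5t",260,390,160,310,4)
E
```

```text
mid t 8.73 rack [-74.8 -75.1  43.3] F [ 0.41  0.52 -1.25] T [-0.022  0.018  0.026] op 0.149
end t 9.88 rack [-124.8  -75.1   43.3] F [-0.88  0.15 -0.26] T [-0.012  0.027 -0.059] op 0.15
```

View pics/g5.png

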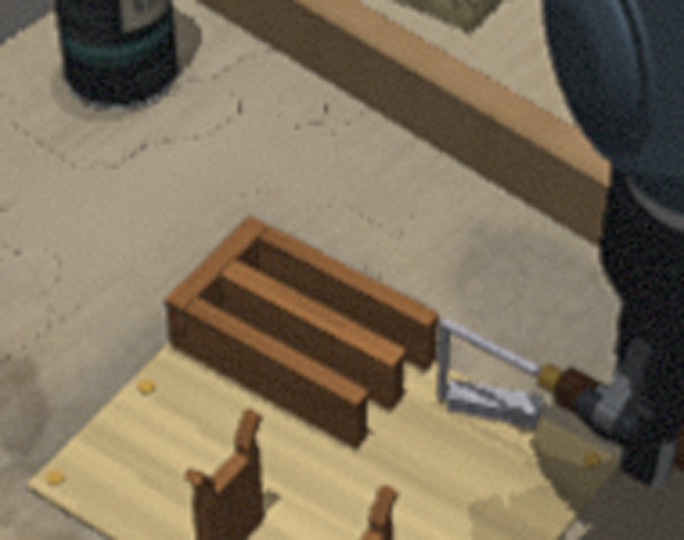

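View pics/g5t.png

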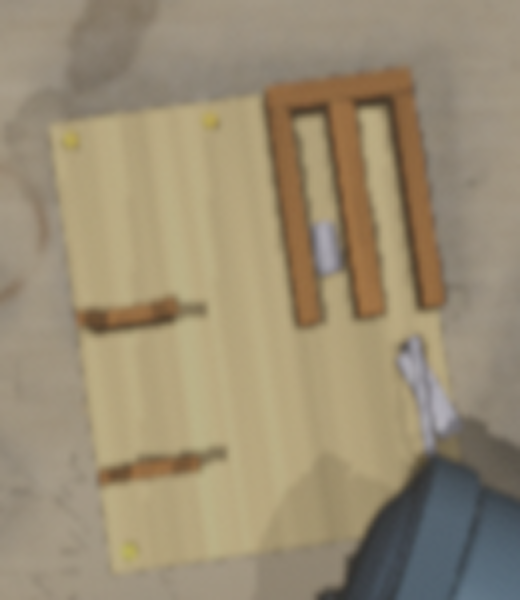

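```bash
python3 - <<'E'
from h import *
arm.servo_line(W(-121,-74,43.5),0.05)
arm.servo_line(W(-121,-74,90),0.15)
arm.servo_line(W(-121,0,100),0.2);st("up")
shot("scene","g6",320,420,180,280,6)
shot("top","g6t",330,390,220,310,6)
E
```

```text
up t 11.22 rack [-121.4    0.1   99.3] F [ 0.08 -0.45 -1.58] T [0.054 0.017 0.031] op 0.146
```

View pics/g6.png

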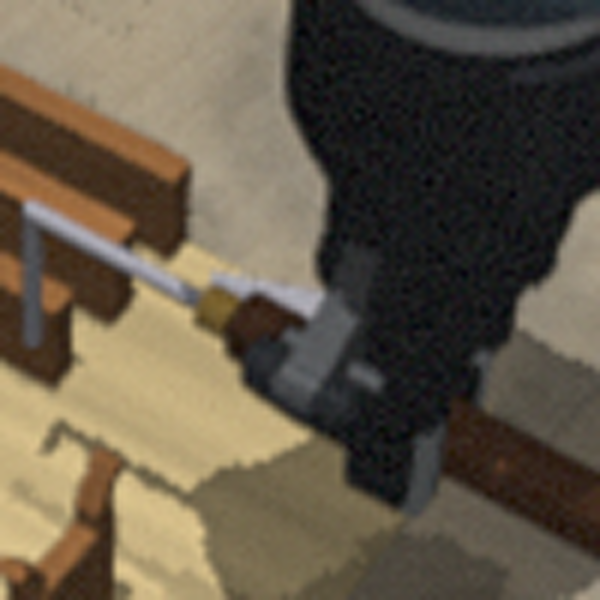

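View pics/g6t.png

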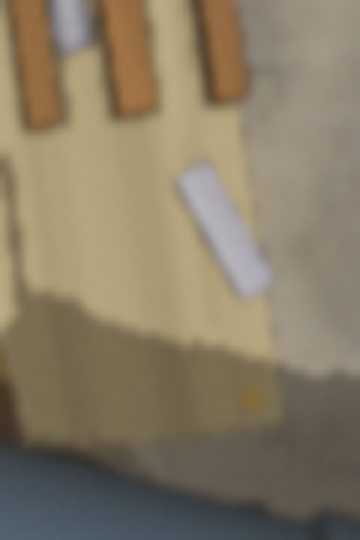

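```bash
python3 - <<'E'
from h import *
pt=np.array([.6052,-.0084,.1167])
def ir(w,p):
    c,s=np.cos(p[2]),np.sin(p[2]); return np.array([[c,s],[-s,c]])@(w[:2]-p[:2])*1000
for u,v in((272,278),(247,300),(176,182),(205,160)):print(ir(ray("top",u/6+330-.4,v/6+220-.4,.018),pt))
for u,v in((243,110),(283,420),(265,280)):print("edge",ir(ray("top",u/6+330-.4,v/6+220-.4,.006),pt))
E
```

```text
[-55.1244 -96.4201]
[-60.8281 -87.6801]
[-21.3098 -70.9577]
[-15.7431 -80.9446]
edge [ -1.2658 -96.6169]
edge [-99.9853 -95.0146]
edge [-55.5465 -95.7562]
```

```bash
python3 - <<'E'
from h import *
arm.servo_line(W(-162,-50,110),0.2)
arm.servo_line(W(-162,-110,110),0.2)
arm.servo_line(W(-162,-110,43.5),0.15); st("down")
arm.servo_line(W(-162,-85,43.5),0.04); st("pushed")
arm.servo_line(W(-162,-95,43.5),0.08)
shot("top","g7t",330,390,220,310,6)
shot("scene","g7",320,420,170,270,6)
E
```

```text
down t 12.83 rack [-161.6 -109.6   43.8] F [-0.18 -0.11 -0.68] T [ 0.006 -0.047 -0.   ] op 0.151
pushed t 13.61 rack [-161.9  -85.    43.6] F [ 0.06  0.02 -0.25] T [0.037 0.06  0.012] op 0.152
```

View pics/g7t.png

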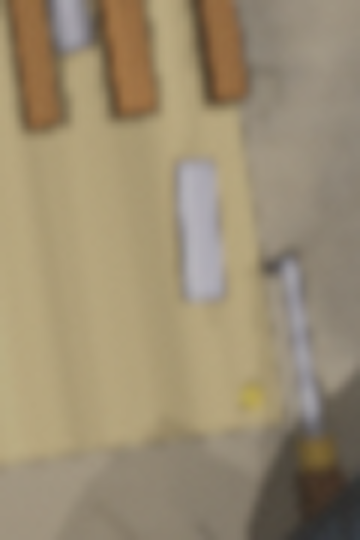

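View pics/g7.png

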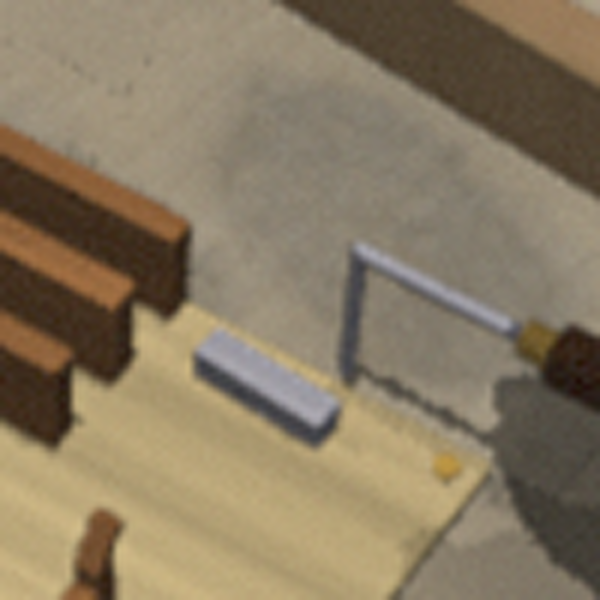

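```bash
python3 - <<'E'
from h import *
arm.servo_line(W(-162,-97,125),0.2)
arm.servo_line(W(-12,-40,125),0.2)
arm.servo_line(W(-12,48,125),0.2);arm.sleep(.3);st("over")
shot("scene","g8",200,410,120,300,3.2)
shot("top","g8t",260,390,160,310,4)
E
```

```text
over t 16.38 rack [-12.   47.1 125. ] F [ 0.33 -0.26 -0.81] T [0.    0.018 0.   ] op 0.151
```

View pics/g8.png

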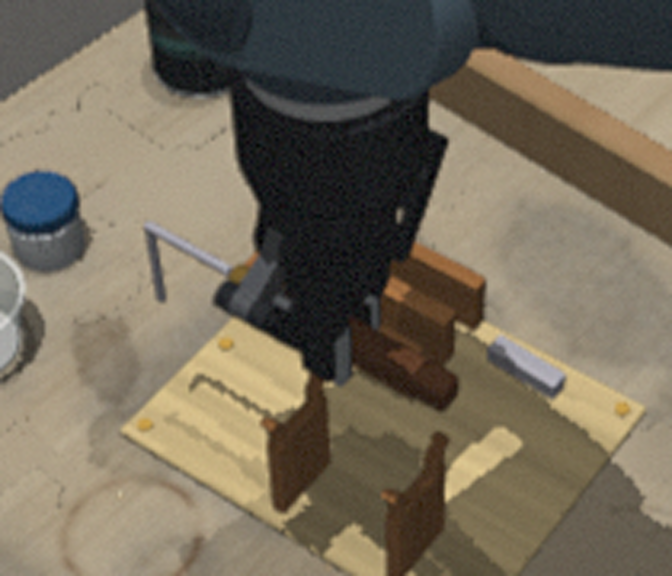

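Pick unchanged in the grip. Hook top is at (148,228), tip at (161,298), and the punch lies on the front board at about (525,367). Lowering now.

```bash
python3 - <<'E'
from h import *
arm.servo_line(W(-12,48,75),0.12);st("a")
arm.servo_line(W(-12,48,52),0.05);arm.sleep(.3);st("b")
shot("scene","g9",200,410,120,300,3.2)
E
```

```text
a t 17.05 rack [-11.8  48.   75.1] F [ 0.67 -0.34 -1.2 ] T [ 0.013  0.054 -0.024] op 0.15
b t 17.96 rack [-12.1  48.   51.8] F [-0.26  0.55  0.28] T [ 0.028  0.063 -0.009] op 0.148
```

View pics/g9.png

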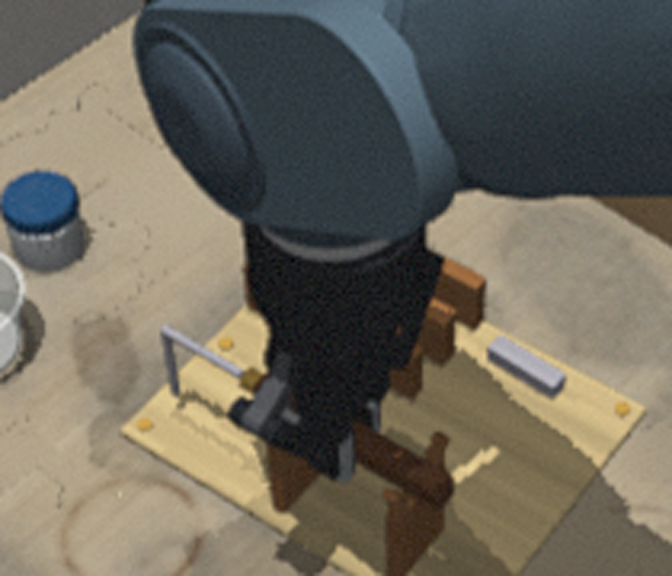

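```bash
python3 - <<'E'
from h import *
arm.move_gripper(0.9);arm.sleep(.2);st("open")
arm.servo_line(W(-12,48,180),0.12)
arm.move_to([0.256,0.597,0.25],arm.get_state()["tool_rot"]);st("away")
shot("scene","f",230,410,170,325,3.8)
shot("top","ft",260,390,165,315,4)
E
```

```text
open t 18.84 rack [-12.  48.  52.] F [-0.3   0.15  0.46] T [ 0.016  0.002 -0.04 ] op 0.898
away t 22.38 rack [-273.2  641.   249.9] F [-0.3   0.01  0.45] T [-0.012 -0.001  0.011] op 0.902
```

View pics/f.png

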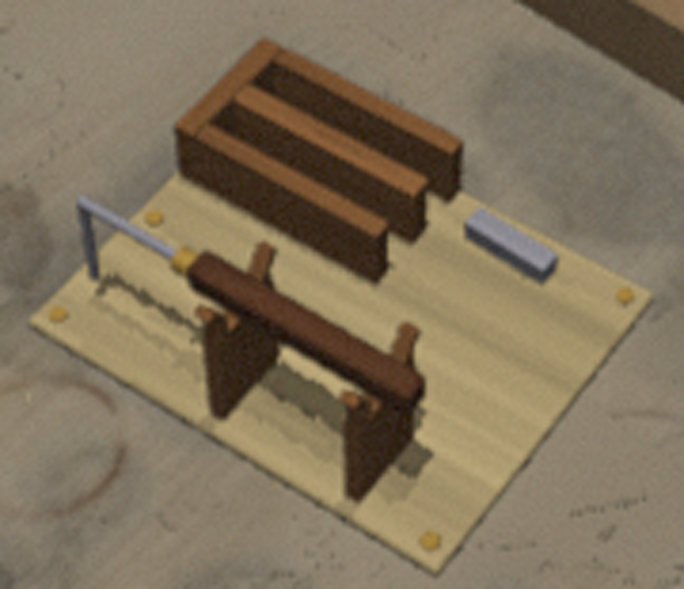

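View pics/ft.png

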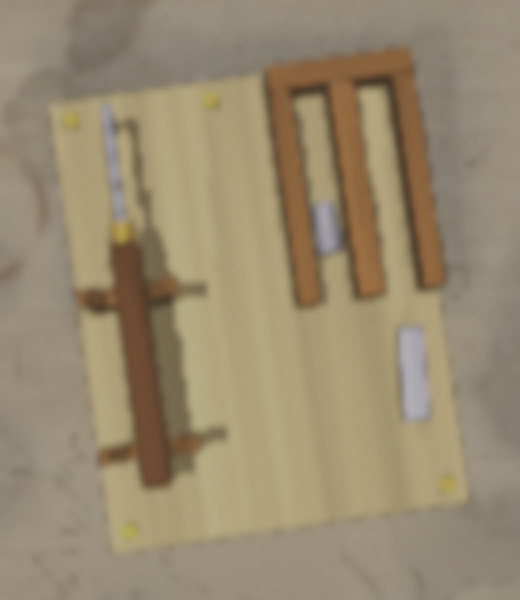

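The last pictures show everything in place. The punch is fully on the front board, top view (400–430, 325–420). The pick is in both notches, and the pin is still at (326,228).

```bash
python3 -c "
from plant import arm
arm.hand_in();print(arm.get_state()['t'])"
```

```text
the job is handed in; nothing more can be done
the job is handed in; nothing more can be done
```

The punch is out of its slot and lies wholly on the front board. The pick is back in its rest, and I handed the job in at about 22.4 s of the 45 s.

- **Drag:** I gripped the pick between the posts, lowered the hook into the y = -75 slot behind the punch, and dragged the punch out. It came out skewed, with one corner right at the board's edge (y about -96 mm against -95 mm).
- **Fix:** I pushed it square again with the side of the hook. In the last pictures its back end is about 15 mm in front of the slot mouth and it is clear of the board's edge. The gripper never touched the punch.
- **Pick:** It lies in both notches. I set it about 2 mm closer to the nominal rest point than where I found it, because it originally lay about 5 mm ahead of that point.
- **Pin:** It looks unmoved in its slot.
- **Forces:** The wrist readings I printed stayed under about 3 N.
- **Disagreement between cameras:** The two cameras differed by about 3 mm in y on where the rack is. I used a combined fit and checked the hook against the slot before lowering it.

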